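# Clamp the bench magnifier's post with its U-bolt

## Task

Take the steel U-bolt out of the red rack, pass its two legs either side of the magnifier's post and start both of them in the two holes of the yellow strip, as far as they go down easily, and let go of it there. Then press it fully home against the stiff keeper below, until it stands upright with its crown sitting on the post. Leave the other things on the bench where they are.

Things in the scene. Friction and masses are not known exactly. Their poses are not given: they have to be found in the camera images.
- ubolt_mid (a point): Loose steel U-bolt, 10 mm round bar, 100 mm tall, 70 mm wide, 0.11 to 0.23 kg, standing crown up. This point is half-way up, midway between the legs, 50 mm above the leg tips. z runs from tips to crown, y from leg to leg (leg axes at y = +30 and -30 mm), x is square to the plane of the U. The last 3 mm of the legs taper to 7 mm across. It may lean a few degrees in loose holes.
- ubolt_crown (a point): Centre of the U-bolt's crown bar, 45 mm above ubolt_mid and 5 mm below the crown's upper face. The crown's top is a 32 mm straight piece of the 10 mm bar, lying along y. Axes as ubolt_mid.
- rack: Fixed red rack in which the U-bolt stands at the start, left or right of the bracket: block 60 (x) by 120 (y) by 60 mm high, origin at the centre of its underside, two 13 mm square holes 45 mm deep at y = +30 and -30 mm. The leg tips rest 15 mm and the crown bar stands 110 mm above the bench.
- bracket: Fixed grey and blue bracket, 200 (x) by 130 mm (y), carrying the magnifier's post. Origin on the bench under the post; x runs along the post towards the round white magnifier head (x = 200 to 343 mm, up to 110 mm high), z up. Blue saddles hold the post at x = -85 and +85 mm, each 22 mm thick along x, 56 mm wide, 108 mm high.
- post_mid (a point): On the axis of the steel post, 96 mm straight above the bracket's origin. The level post is 34 mm thick and runs along the bracket's x from x = -132 to 200 mm. Axes as the bracket.
- strip_level (a point): Point 75 mm above the bracket's origin, level with the top of the yellow strip: fixed, 80 mm (x) by 118 mm (y), 26 mm thick, 4 mm below the post, with two 12.5 mm square through holes, 2 mm chamfers, at y = +30 and -30 mm. The holes' x lies anywhere from -12 to +12 mm: NOT reported, find it by touch (leg tips drop in) or by looking. Axes as the bracket.
- keeper_level (a point): Point 47 mm above the bracket's origin: the upper face, at the start, of the black keeper bar below the strip, which stops the legs 28 mm below the strip's top. It carries the U-bolt's weight, yields to a push of about 11 N, sliding down, and stays where it is pushed. The released U-bolt may lean a little there.
- seat (a point): Top of the post, 113 mm above the bracket's origin. Home is reached 24 mm below the keeper's first stop, when the crown rests on the post: then the leg tips are 23 mm, ubolt_mid 73 mm and the crown's upper face 123 mm above the bench.
- slidebox: Bystander: blue slide box, 85 x 100 x 35 mm high, origin under its centre. It stands on the side where the rack is not.
- reagent: Bystander: amber bottle, 48 mm thick, 100 mm tall, origin under its centre.
- jar: Bystander: white jar with green cap, 56 mm thick, 70 mm tall, origin under its centre.
- petri: Bystander: closed clear petri dish, 92 mm across, 16 mm high, origin under its centre.
- spanner: Bystander: steel spanner lying flat, 160 mm long along its x.
- kit: Bystander: cardboard kit box, 70 x 120 x 50 mm high, origin under its centre.

How it is judged:
By the outcome, as a careful person would: the job done as asked, in the order asked, and still so for the second after the job is handed in, with the robot touching nothing.
It also fails if it takes over 64 s, if anything falls off the work surface, if the arm or the gripper's body presses on something with over 40 N, if the wrist force passes 120 N, or if a joint passes its speed limit or range.

## Robot

A 6-joint arm with a two-finger parallel gripper is mounted at the origin on the work surface. World frame = base frame: x ahead of the robot, y to its left, z up, the work surface at z = 0. Lengths are in m, angles in rad, forces in N, time in s.
With the tool pointing down it reaches from about 0.275 to 0.875 m from the base axis. Payload 12.5 kg.
Tool frame: the origin (TCP) lies at the very end of the fingers, on their centre line; the grasp point (between the pads) lies 19 mm behind it; z points along the fingers, y is the line along which they close (so a half turn about z gives the same grasp; the last joint's range is limited). The gripper opens to 85 mm and grips with 20 to 120 N. Pads are 22 mm wide; open, the fingers measure 114 mm over their backs; the gripper's body (76 mm by 85 mm) begins 54 mm behind the grasp point. The pads swing forward as they close: fully open they stand 13 mm farther back than shut.
Start: joints at [1.071, 0.351, 1.652, -0, 1.139, -0.085], TCP at [0.222, 0.503, 0.231] pointing down, gripper open.
Joint ranges: [-2.75, 2.75], [-0.79, 2.1], [0.01, 2.65], [-1.57, 4.71], [0.07, 3.14], [-2.87, 2.87]. Speed limits (rad/s): [2.22, 2.22, 2.79, 3.14, 3.14, 3.14].

## Interface

Orientations are given as a 3x3 rotation matrix whose columns are the frame's x, y, z axes.
In Python, from bench import manip gives the robot as it stands. Calls block until the motion is done:
- manip.move_ptp(position, orientation): joint-space move of the TCP to a pose.
- manip.move_l(position, attitude=None, max_speed=0.15): straight line of the TCP; attitude=None keeps the orientation; max_speed is the mean speed in m/s.
- manip.move_j(angles): joint-space move.
- manip.set_gripper(opening, effort=None): opening from 0.0 (shut) to 1.0 (fully open); effort is the grip in N (None keeps the last); returns when the fingers have stopped.
- manip.dwell(seconds).
- manip.inverse_kinematics(position, orientation): joint angles nearest the present ones, or None.
- manip.grab_frame(name): name is "scene" or "top"; returns (picture, depth): 400x640x3 uint8, red, green, blue; 400x640 float32, m along the optical axis (not along the pixel's ray), 0 where there is no reading.
- manip.get_calibration(name): a dict with "camera_matrix" (3x3 intrinsics, pixels), "R" (3x3) and "t" (3): a world point X has camera coordinates R X + t. Camera axes: x right, y down, z forward; pixel columns grow to the right and rows downward; lengths in m; the calibration is good to about 2 mm. A picture is of the moment at which its call begins. get_calibration takes no time and is no camera call.
A pose or a line that the arm cannot do raises manip.Unreachable and nothing moves.
- manip.sign_off(): hands the job in; it is judged then, once.
Trained networks look in the newest picture that a camera, given by its name, has taken for a name from the list of things; names that differ only in an ending like _2 or _b are one class to them, and where a whole thing is asked for, a point or a joint stands for the part that bears it (a point fixed in the world has none). Each returns a list of dicts, best first, with "confidence" (0 to 1); they miss things now and then, are a little off and sometimes report something else, mostly with a low value. They report only what shows in the picture. A call takes as long as a camera call.
- manip.look_for(camera, name): "at" ([x, y, z] in m, in world coordinates, good to about 4 mm: the middle of the surface that is visible of it).
Readings, each from a call of its own:
- manip.current_time(): time.
- manip.current_qpos(): joint angles.
- manip.current_joint_vel(): joint speeds.
- manip.current_joint_torque(): joint torques, N m.
- manip.current_ee_pos(): TCP position.
- manip.current_tcp_rot(): TCP orientation.
- manip.current_force(): force on the tool from outside, world axes, zero at the start.
- manip.current_ft_torque(): the same for the moment, N m.
- manip.current_grip_width(): opening from 0.0 (shut) to 1.0 (fully open).
- manip.current_grip_force(): force on a finger pad.
Only numpy, scipy, OpenCV 4.12 (cv2) and the standard library are available. Lean on these libraries where they do the work, as an engineer would, in place of code of your own. Each camera call takes 0.05 s, during which the arm holds its last target. There are 200 camera calls.

## Working session

There is one attempt and no reset: what is moved stays moved. The work goes in short steps, each a Python script; the robot and the scene stay as the last script left them, time stands still between calls to the robot, and variables do not carry over. Pictures are saved under pics/ and viewed, at most 10 in all, crops included, and the job is handed in when it is done.

```bash
ls; mkdir -p pics; python3 - <<'E'
from bench import manip
import cv2,numpy as np
for c in ["scene","top"]:
    p,d=manip.grab_frame(c); cv2.imwrite(f"pics/{c}0.png",p[:,:,::-1]); np.save(f"{c}0.npy",d)
    k=manip.get_calibration(c); print(c,np.round(k["camera_matrix"],1).tolist(),np.round(k["R"],3).tolist(),np.round(k["t"],3).tolist())
    for n in ["ubolt_mid","ubolt_crown","rack","bracket","post_mid","slidebox"]:
        print(n,[(np.round(r["at"],3).tolist(),round(r["confidence"],2)) for r in manip.look_for(c,n)][:2])
print(manip.current_time())
E
```

```text
pics
scene [[501.6, 0.0, 315.6], [0.0, 501.6, 200.6], [0.0, 0.0, 1.0]] [[0.86, 0.511, 0.013], [0.292, -0.47, -0.833], [-0.419, 0.72, -0.554]] [-0.473, -0.046, 1.634]
ubolt_mid [([0.539, -0.35, 0.099], 0.53)]
ubolt_crown [([0.54, -0.345, 0.098], 0.73)]
rack [([0.566, -0.341, 0.063], 0.82)]
bracket [([0.629, -0.018, 0.097], 0.93), ([0.542, -0.351, 0.101], 0.72)]
post_mid [([0.629, -0.022, 0.098], 0.88)]
slidebox [([0.545, 0.316, 0.037], 0.64)]
top [[407.0, 0.0, 324.5], [0.0, 407.0, 199.1], [0.0, 0.0, 1.0]] [[-0.004, -1.0, -0.001], [-0.973, 0.004, -0.231], [0.231, 0.0, -0.973]] [0.051, 0.548, 1.046]
ubolt_mid [([0.537, -0.334, 0.105], 0.6)]
ubolt_crown []
rack [([0.527, -0.326, 0.059], 0.76)]
bracket [([0.613, 0.002, 0.105], 0.87)]
post_mid [([0.613, 0.004, 0.11], 0.57)]
slidebox [([0.528, 0.329, 0.037], 0.73)]
0.7
```

View pics/scene0.png

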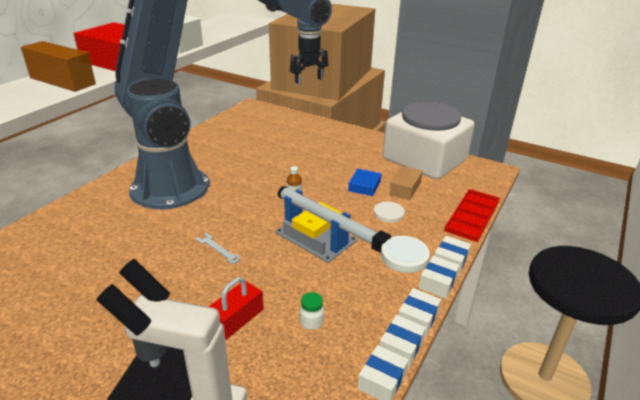

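View pics/top0.png

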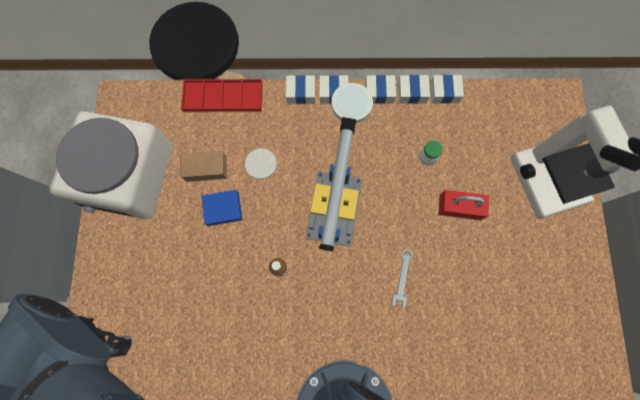

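The scene picture shows the red rack with the U-bolt at (237,300) and the bracket at (315,225). In the top picture the rack is at (465,204), the strip at (335,202) and its two dark holes are near (324,200) and (349,203). Next I'll measure these.

```bash
cat > h.py <<'E'
from bench import manip
import cv2,numpy as np
def cloud(c,d):
    k=manip.get_calibration(c);K=k["camera_matrix"]
    v,u=np.indices(d.shape)
    P=np.stack([(u-K[0,2])/K[0,0]*d,(v-K[1,2])/K[1,1]*d,d],-1)
    return (P-k["t"])@k["R"]
def onplane(c,u,v,z):
    k=manip.get_calibration(c);K=k["camera_matrix"];R=np.array(k["R"]);t=np.array(k["t"])
    r=R.T@np.linalg.solve(K,[u,v,1]);o=-R.T@t
    return o+r*(z-o[2])/r[2]
def down(yaw): # tool x at yaw, z down
    c,s=np.cos(yaw),np.sin(yaw)
    return np.array([[c,s,0],[s,-c,0],[0,0,-1.]])
E
python3 - <<'E'
from h import *
for c in ["top","scene"]:
    im=cv2.imread(f"pics/{c}0.png"); d=np.load(f"{c}0.npy"); W=cloud(c,d); h=cv2.cvtColor(im,cv2.COLOR_BGR2HSV)
    H,S,V=h[...,0],h[...,1],h[...,2]; x,y,z=W[...,0],W[...,1],W[...,2]
    red=((H<8)|(H>172))&(S>150)&(V>70)&(x>.4)&(x<.7)&(y<-.2)&(y>-.5)
    yel=(H>20)&(H<34)&(S>150)&(V>80)&(abs(y)<.15)
    for n,m,zz in [("red",red,.06),("yel",yel,.075)]:
        mm=m&(abs(z-zz)<.008); print(c,n,mm.sum(),"zmed",np.median(z[mm]),cv2.minAreaRect(W[mm][:,:2].astype(np.float32)*1000))
    up=(z>.09)&(z<.13)&red[...]*0==0
    ub=(z>.075)&(z<.13)&(x>.4)&(x<.7)&(y<-.25)&(y>-.45)&(S<90)
    q=W[ub]; print("ub",len(q),q.mean(0).round(4),q[:,2].max(),cv2.minAreaRect(q[:,:2].astype(np.float32)*1000), cv2.fitLine(q[:,:2].astype(np.float32),cv2.DIST_HUBER,0,.01,.01).ravel())
    po=(z>.1)&(z<.125)&(x>.5)&(x<.76)&(abs(y)<.12)&(S<90); q=W[po]
    l=cv2.fitLine(q[:,:2].astype(np.float32),cv2.DIST_HUBER,0,.01,.01).ravel();print("post",len(q),l,np.degrees(np.arctan2(l[1],l[0])),np.percentile(q[:,2],98))
t=cv2.imread("pics/top0.png")
a=cv2.resize(t[160:260,290:390],(560,560),interpolation=cv2.INTER_CUBIC)
s=cv2.imread("pics/scene0.png");b=cv2.resize(s[185:255,280:350],(560,560)[::1],interpolation=cv2.INTER_CUBIC)
cv2.imwrite("pics/crop1.png",cv2.resize(np.hstack([a,b]),(800,400)))
cv2.imwrite("pics/topcrop.png",a)
E
```

```text
top red 788 zmed 0.060742833893225955 ((537.0717163085938, -338.4822692871094), (121.4535903930664, 61.738616943359375), 82.1854019165039)
top yel 704 zmed 0.07594089226019049 ((539.7119140625, 22.84994125366211), (113.64300537109375, 77.1257095336914), 79.25386810302734)
ub 105 [ 0.5369 -0.334   0.1066] 0.12047268533549697 ((536.7019653320312, -336.4889831542969), (65.66012573242188, 9.817708969116211), 81.89065551757812) [ 0.15610209  0.98774093  0.53707165 -0.33227864]
post 1199 [ 0.9832068  -0.1824948   0.62981033  0.00527302] -10.515108 0.11879887066450903
scene red 890 zmed 0.05908597247465701 ((539.0745849609375, -340.35284423828125), (122.1357192993164, 63.8947868347168), 82.39063262939453)
scene yel 486 zmed 0.0735124715516445 ((540.67236328125, 18.780765533447266), (122.99462127685547, 84.06127166748047), 79.85961151123047)
ub 185 [ 0.54   -0.3458  0.1019] 0.11646951291950733 ((538.5345458984375, -342.674560546875), (66.0090560913086, 11.72026538848877), 81.71526336669922) [ 0.15055256  0.988602    0.53980774 -0.34896117]
post 814 [ 0.9800236  -0.19888104  0.6138341  -0.00145142] -11.471533 0.11589569224120584
```

View pics/topcrop.png

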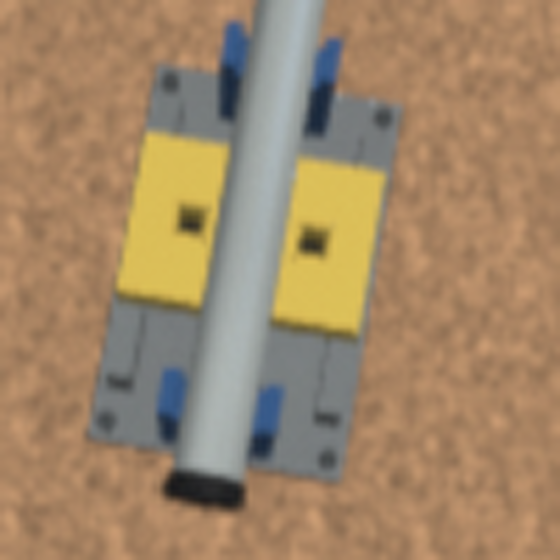

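```bash
python3 - <<'E'
from h import *
a=onplane("top",323.7,198.7,.0745);b=onplane("top",345.48,202.4,.0745)
print(a,b,(a+b)/2,np.linalg.norm(a-b),np.degrees(np.arctan2(*(a-b)[1::-1])))
# centroid refinement by yellow-darkness
im=cv2.imread("pics/top0.png").astype(float)
for u,v in [(323.7,198.7),(345.48,202.4)]:
    u0,v0=int(round(u)),int(round(v)); p=im[v0-3:v0+4,u0-3:u0+4,1:].mean(-1); w=np.clip(np.median(p)-10-p,0,None)
    vv,uu=np.indices(w.shape); print(u0-3+(w*uu).sum()/w.sum(),v0-3+(w*vv).sum()/w.sum())
print(np.round(manip.current_tcp_rot(),2).tolist())
for nm,p,yw in [("pick",[.538,-.339,.2],-8),("place",[.53,.02,.2],-10.8)]:
    for s in (90,-90):
        for z in (.25,.1):
            p[2]=z; print(nm,s,z,manip.inverse_kinematics(p,down(np.radians(yw+s))))
E
```

```text
[0.54743776 0.05056127 0.0745    ] [ 0.53692703 -0.00811904  0.0745    ] [0.54218239 0.02122112 0.0745    ] 0.059614213417160736 79.8449565940813
323.6207729468599 199.03333333333333
345.3489819004525 202.88122171945702
[[-0.92, 0.4, -0.0], [0.4, 0.92, 0.0], [0.0, 0.0, -1.0]]
pick 90 0.25 [-6.35456954e-01  4.91820276e-01  1.39151871e+00 -4.44089210e-16
  1.25825367e+00 -4.95830614e-01]
pick 90 0.1 [-6.35456954e-01  6.52712772e-01  1.51849313e+00 -4.44089210e-16
  9.70386748e-01 -4.95830614e-01]
pick -90 0.25 [-6.35456954e-01  4.91820276e-01  1.39151871e+00 -4.44089210e-16
  1.25825367e+00  2.64576204e+00]
pick -90 0.1 [-6.35456954e-01  6.52712772e-01  1.51849313e+00 -4.44089210e-16
  9.70386748e-01  2.64576204e+00]
place 90 0.25 [-5.00682048e-02  2.95713082e-01  1.68018589e+00 -4.44089210e-16
  1.16569368e+00  1.38427354e-01]
place 90 0.1 [-5.00682048e-02  4.92211155e-01  1.81182904e+00 -4.44089210e-16
  8.37552460e-01  1.38427354e-01]
place -90 0.25 None
place -90 0.1 None
```

```bash
python3 - <<'E'
from h import *
R=down(np.radians(82)); p=np.array([.538,-.339,0])
manip.move_ptp(p+[0,0,.2],R); print(manip.current_time())
manip.move_l(p+[0,0,.091],max_speed=.1)
manip.set_gripper(0.0,80); print("w",manip.current_grip_width(),manip.current_grip_force(),manip.current_force(),manip.current_time())
manip.move_l(p+[0,0,.20],max_speed=.1); print(manip.current_grip_width(),manip.current_force())
im,_=manip.grab_frame("scene"); cv2.imwrite("pics/lift.png",cv2.resize(im[200:350,150:350,::-1],(800,600),interpolation=cv2.INTER_CUBIC))
B=np.array([.5418,.0212,0]);R2=down(np.radians(79.6))
manip.move_ptp(B+[0,0,.26],R2); print(manip.current_time(),manip.current_ee_pos(),manip.current_force())
im,d=manip.grab_frame("scene"); cv2.imwrite("pics/over_s.png",im[...,::-1]);np.save("over_s.npy",d)
t,d=manip.grab_frame("top"); cv2.imwrite("pics/over_t.png",t[...,::-1])
a=cv2.resize(im[120:260,250:390,::-1],(600,600),interpolation=cv2.INTER_CUBIC); cv2.imwrite("pics/over_crop.png",a)
E
```

```text
3.85
w 0.08327799594133167 78.02477717399597 [0.11545718 0.2972015  2.49649589] 5.8
0.0856719949127794 [-0.4520945  -0.33962357 -0.93646402]
8.4583 [0.54198471 0.02038655 0.2597896 ] [ 0.41097022 -0.20527216 -0.83657866]
```

View pics/over_crop.png

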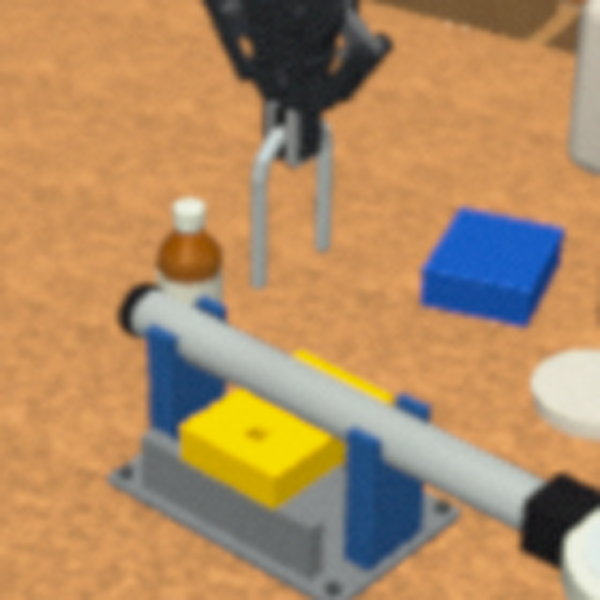

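The crop shows the bolt hanging upright. The near leg tip is at crop (258,285), and the near hole is directly below it at (260,432). I'll check this offset in world coordinates.

```bash
python3 - <<'E'
from h import *
s=600/140
f=lambda u,v,z: onplane("scene",250+u/s-.5,120+v/s-.5,z)
print("tip",f(258,283,.184),"hole",f(260,432,.075))
p=manip.current_ee_pos();R=manip.current_tcp_rot(); print("exp tip",p-.03*R[:,0],p)
# leg from depth: points near bolt
W=cloud("scene",np.load("over_s.npy")); 
m=(np.linalg.norm(W[...,:2]-p[:2],axis=-1)<.06)&(W[...,2]>.175)&(W[...,2]<.26)
q=W[m]; l=(q-p)@R
for sg in (1,-1):
    k=l[sg*l[:,0]>.015]; print(len(k),np.median(k,0),"z",k[:,2].min(),k[:,2].max())
    if len(k)>5: print("slope y/z",np.polyfit(k[:,2],k[:,1],1),"x/z",np.polyfit(k[:,2],k[:,0],1))
E
```

```text
tip [ 0.53499028 -0.00855565  0.184     ] hole [ 0.5383329  -0.01023294  0.075     ]
exp tip [ 0.53651452 -0.00926296  0.25969348] [0.54196661 0.02023746 0.25968711]
87 [0.02625972 0.00228279 0.03754773] z 0.0006280127319605773 0.07603680432503715
slope y/z [-0.02379045  0.00279227] x/z [-0.01110338  0.02712356]
102 [-0.03382903  0.00215982  0.03657099] z 0.0002748619856402628 0.07658495577279635
slope y/z [0.00404651 0.00108864] x/z [ 0.00928914 -0.03418619]
```

```bash
cat >> h.py <<'E'
def descend(B,z0,z1,fmax,step=.003,speed=.04):
    z=z0
    while z>z1+1e-6:
        z=max(z-step,z1); manip.move_l([B[0],B[1],z],max_speed=speed); f=manip.current_force()
        if f[2]>fmax: break
    print("z",round(z,4),"f",f.round(2),"m",manip.current_ft_torque().round(2),"p",manip.current_ee_pos().round(4),manip.current_time()); return z
E
python3 - <<'E'
from h import *
B=[.5430,.0208]
manip.move_l([*B,.158],max_speed=.1); print(manip.current_force(),manip.current_ee_pos())
descend(B,.158,.1235,6)
E
```

```text
[ 0.51272713  0.35934218 -0.98705296] [0.54333182 0.02080062 0.15857501]
z 0.1235 f [-0.84  0.51 -1.15] m [-0.05 -0.    0.02] p [0.543  0.0208 0.1234] 12.725
```

```bash
python3 - <<'E'
from h import *
B=[.5430,.0208]
descend(B,.1235,.120,2.0,step=.001,speed=.03)
manip.set_gripper(0.6); print(manip.current_grip_width(),manip.current_force())
manip.dwell(.3)
manip.move_l([*B,.24],max_speed=.12); print(manip.current_time())
im,d=manip.grab_frame("scene"); W=cloud("scene",d)
for n in ["ubolt_crown","ubolt_mid"]: print(n,[(np.round(r["at"],3).tolist(),round(r["confidence"],2)) for r in manip.look_for("scene",n)][:2])
t,dt=manip.grab_frame("top")
for n,dd in (("scene",d),("top",dt)):
    W=cloud(n,dd); m=(np.linalg.norm(W[...,:2]-B,axis=-1)<.05)&(W[...,2]>.125)&(W[...,2]<.16); q=W[m]
    R=down(np.radians(79.5)); l=(q-[*B,.147])@R; print(n,len(q),np.median(l,0) if len(q) else "",q[:,2].max() if len(q) else "")
a=cv2.resize(im[150:250,260:360,::-1],(500,500),interpolation=cv2.INTER_CUBIC); cv2.imwrite("pics/rel.png",a)
E
```

```text
z 0.1225 f [-0.05  0.1   3.53] m [-0.07  0.13 -0.  ] p [0.5433 0.0208 0.1229] 12.975
0.5975313977727139 [0.35251067 0.788667   0.39643859]
14.9
ubolt_crown [([0.544, 0.001, 0.121], 0.52)]
ubolt_mid [([0.542, -0.001, 0.126], 0.5)]
scene 83 [-0.01020133  0.00168567  0.00741801] 0.14795965659924884
top 0
```

View pics/rel.png

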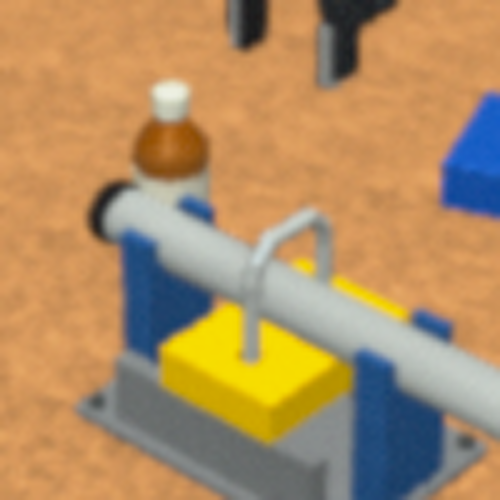

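The picture shows the released bolt standing with both legs in the holes, and the near leg enters at (250,355). Now I'll press with shut fingers.

```bash
python3 - <<'E'
from h import *
B=[.5430,.0208]
manip.set_gripper(0.0,40); manip.move_l([*B,.158],max_speed=.12); print(manip.current_force())
z=descend(B,.158,.145,2,step=.002)
for zt in (.139,.133,.127,.1245):
    z=descend(B,z,zt,30,step=.003)
z=descend(B,z,.1215,28,step=.0005,speed=.02)
print(manip.current_ft_torque())
E
```

```text
[ 1.04767062  0.44341493 -0.00706111]
z 0.146 f [0.32 0.03 2.82] m [-0.04  0.04  0.04] p [0.5433 0.0208 0.1462] 17.9667
z 0.139 f [-1.26  0.47  8.04] m [ 0.01  0.04 -0.01] p [0.5437 0.0208 0.1398] 18.7167
z 0.133 f [-0.78  0.88  7.93] m [-0.04  0.06  0.02] p [0.5436 0.0208 0.1338] 19.2167
z 0.127 f [-1.1  -0.72  8.73] m [-0.05  0.14  0.06] p [0.5436 0.0208 0.1278] 19.7167
z 0.1245 f [-1.78  0.66  9.17] m [0.01 0.16 0.04] p [0.5435 0.0208 0.1252] 19.9667
z 0.1215 f [-1.96 -1.05 12.  ] m [0.   0.4  0.02] p [0.5437 0.0208 0.1226] 21.4667
[0.00392655 0.40055471 0.01802631]
```

```bash
python3 - <<'E'
from h import *
B=[.5430,.0208]
z=descend(B,.1215,.1175,28,step=.0005,speed=.02)
manip.dwell(.3); print(manip.current_force(),manip.current_ee_pos())
manip.move_l([*B,.25],max_speed=.1); manip.dwell(.3)
im,d=manip.grab_frame("scene");W=cloud("scene",d)
m=(np.linalg.norm(W[...,:2]-B,axis=-1)<.05)&(W[...,2]>.105)&(W[...,2]<.16); q=W[m]; print(len(q),q[:,2].max())
a=cv2.resize(im[150:250,260:360,::-1],(600,600),interpolation=cv2.INTER_CUBIC); cv2.imwrite("pics/home.png",a)
im,d=manip.grab_frame("scene");print(manip.current_time())
E
```

```text
z 0.1195 f [-8.1  -0.05 28.  ] m [ 0.03  1.37 -0.01] p [0.5439 0.0208 0.122 ] 22.4667
[-8.39150757  0.34454559 28.42797938] [0.54387639 0.02077685 0.12196734]
255 0.1231863304460564
24.625
```

View pics/home.png

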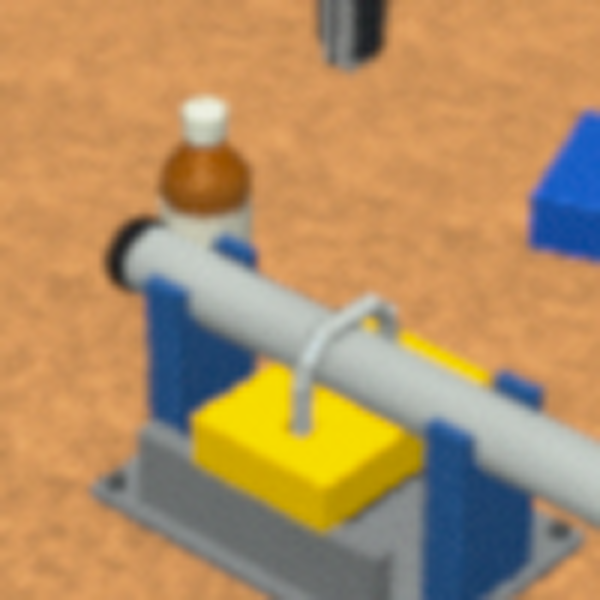

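The picture shows the crown on the post, with the near leg at (300,430). The leg may be leaning slightly towards the head, so I'll quantify that from the depth data.

```bash
python3 - <<'E'
from h import *
B=np.array([.5430,.0208]); R=down(np.radians(79.5)); D=[]
t,dt=manip.grab_frame("top"); im,d=manip.grab_frame("scene")
W=cloud("scene",d); l=(W-[*B,0])@R  # x: along U y, y: -> bracket x direction, z: -height
hz=W[...,2]
m=(l[...,0]<-.022)&(l[...,0]>-.045)&(abs(l[...,1])<.015)&(hz>.079)&(hz<.122)
k=l[m]; print("near leg",len(k),"slope",np.polyfit(-k[:,2],k[:,1],1),"med",np.median(k,0))
for a,b in((.079,.088),(.088,.097),(.097,.106),(.106,.115),(.115,.124)):
    s=k[(-k[:,2]>a)&(-k[:,2]<b)]; print(a,len(s),s.mean(0).round(4) if len(s) else "")
m=(abs(l[...,0])<.02)&(abs(l[...,1])<.02)&(hz>.118)&(hz<.13); print("crown",l[m].mean(0),m.sum())
# overlay of models: tilt 0 (red), 4deg (green) about U-y at strip
k=manip.get_calibration("scene"); s=8; o=np.array([290,180]); c=cv2.resize(im[180:245,290:350,::-1],None,fx=s,fy=s,interpolation=cv2.INTER_CUBIC)
def pr(X): 
    Y=k["R"]@X+k["t"]; p=k["camera_matrix"]@Y; return (p[:2]/p[2]-o+.5)*s
for a,col in((0,(0,0,255)),(5,(0,160,0))):
    P=[]
    for y,z in((-.03,.075),(-.03,.104),(-.016,.118),(.016,.118),(.03,.104)):
        P.append(pr(np.array([*B,0])+R@[y,np.tan(np.radians(a))*(z-.075),-z]))
    cv2.polylines(c,[np.int32(P)],False,col,1)
cv2.imwrite("pics/ov.png",c)
E
```

```text
near leg 48 slope [0.01536941 0.00016893] med [-0.03198589  0.00205161 -0.10169075]
0.079 11 [-0.0345  0.0009 -0.084 ]
0.088 6 [-0.0332  0.0026 -0.0915]
0.097 14 [-0.0327  0.0027 -0.1018]
0.106 12 [-0.0288  0.0002 -0.1102]
0.115 5 [-0.0253  0.0032 -0.1179]
crown [-0.00255334  0.00170588 -0.12076016] 30
```

View pics/ov.png

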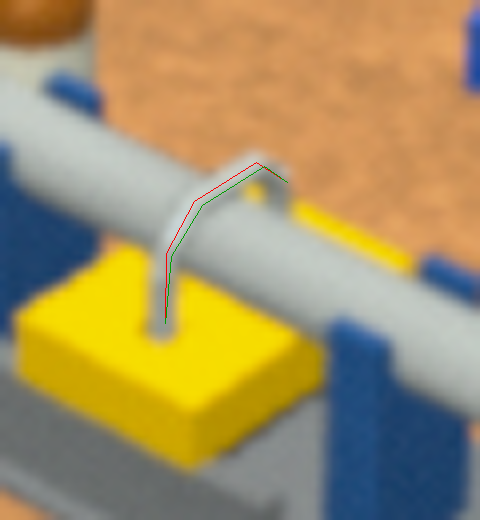

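The upright model (red line) runs parallel to the leg from (165,320) to (165,250), so the lean is about 1° and the crown is seated at 123 mm.

```bash
python3 -c "
from bench import manip
print(manip.current_force(),manip.current_time());print(manip.sign_off())"
```

```text
[ 0.11733166  0.30243618 -0.17532908] 24.725
the job is handed in; nothing more can be done
None
```

The U-bolt is out of the rack and pressed home: both legs are in the yellow strip, the crown sits on the post at about 123 mm, it leans only about 1°, and I handed the job in at 24.7 s with the arm clear of everything.

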